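# Line up a bracket blank's bend line with the edge of the bending board

### The arm

A 7-joint arm with a two-finger parallel gripper is mounted at the origin on a cart in front of the work surface, level with it; the furniture and walls round the work are solid. World frame = base frame: x ahead of the robot, y to its left, z up, the work surface at z = 0. Lengths are in m, angles in rad, forces in N, time in s.
With the tool pointing down it reaches from about 0.35 to 0.9 m from the base axis. Payload 8.1 kg.
Tool frame: the origin (TCP) lies on the centre line of the jaws, within the pads' length; the fingertips stand 25 mm ahead of it and the grasp point (between the pads) lies 6 mm ahead of it (ctrl.nose_length is the distance from the TCP to the fingertips, in m); z points along the fingers, y is the line along which they close (so a half turn about z gives the same grasp; the last joint's range is limited). The gripper opens to 85 mm and grips with 20 to 120 N. Pads are 22 mm wide; open, the fingers measure 114 mm over their backs; the gripper's body (76 mm by 85 mm) begins 54 mm behind the grasp point. The pads swing forward as they close: fully open they stand 13 mm farther back than shut.
Start: joints at [1.196, 0.434, 0.025, 1.573, -0.012, 1.134, -0.075], TCP at [0.168, -0.602, 0.256] pointing down, gripper open.
Joint ranges: [-2.62, 2.62], [-0.44, 2.09], [-1.27, 1.32], [0.08, 2.57], [-1.32, 4.46], [0.12, 2], [-2.74, 2.74]. Speed limits (rad/s): [2.22, 2.22, 3.01, 3.01, 3.14, 3.14, 3.14].

### API

Orientations are given as a unit quaternion [x, y, z, w].
In Python, from workcell import status, vision, order, nets, ctrl gives the robot as it stands. The module is installed in compiled form; this text tells all that it offers.
- The arm moves only by the shell command python3 -m inch 'ROWS'. ROWS is JSON, a list that holds one entry, the list of rows, each a list of 7 numbers: the shift along the world's x, y, z in mm, then the turn, a rotation vector about the world's x, y, z in degrees, then the opening, from 0 (shut) to 1 (fully open). A call has 1 to 5 rows; each row is the pose to reach, as a shift and turn from the pose commanded when the call began; what a row does not reach only later rows make up. A row lasts 1/10 s, in which the tool goes at most 50 mm and 8.59 degrees, less where a joint would pass 70% of its speed; a pose out of reach is approached as far as the arm can. A call with a gripper value outside its range is refused whole. The fingers move at their own pace and stop on an object; the grip force is fixed at half the most. Time passes only in rows, so rows that repeat a pose let the fingers close. It gives the time, the measured TCP pose, the force, the opening and the grip force at its end, in the units of the state.
- status.read_state(): the state, without advancing time (a new reading comes with each control period).
- vision.camera(name): name is "scene" or "side" or "wrist"; returns a dict with "image" (400x640x3 uint8, blue, green, red), "intrinsics" (3x3 intrinsics, pixels), "cam_to_world" (4x4, takes a point from camera to world coordinates). Camera axes: x right, y down, z forward; pixel columns grow to the right and rows downward; lengths in m; the calibration is good to about 2 mm. A picture is of the moment at which its call begins. There is no depth.
- order.job_done(): hands the job in; it is judged then, once.
Trained networks look in the newest picture that a camera, given by its name, has taken for a name from the list of things; names that differ only in an ending like _2 or _b are one class to them, and where a whole thing is asked for, a point or a joint stands for the part that bears it (a point fixed in the world has none). Each returns a list of dicts, best first, with "score" (0 to 1); they miss things now and then, are a little off and sometimes report something else, mostly with a low value. They report only what shows in the picture. A call takes as long as a camera call.
- nets.search_frame(camera, name): "position" ([column, row] in pixels, amid what is visible of it).
The state is a dict: "t": time; "joint_pos": joint angles; "qd": joint speeds; "joint_torque": joint torques, N m; "position": TCP position; "ee_rot": TCP orientation; "force": force on the tool from outside, world axes, zero at the start; "ft_torque": the same for the moment, N m; "width": opening from 0.0 (shut) to 1.0 (fully open); "grip_force": force on a finger pad.
Only numpy, scipy, OpenCV 4.12 (cv2) and the standard library are available. Lean on these libraries where they do the work, as an engineer would, in place of code of your own. Each camera call takes 0.05 s, during which the arm holds its last target. There are 200 camera calls.

### The job

Get the metal plate ready for bending: with the fingertips only, push it across the wooden board until its long side lies flush and square against the metal fence and its scored line lies right over the outer edge of the board's steel-faced front, so that just the short part in front of the line overhangs. Only push or slide it: do not lift or tip it or let it fall off the board. Leave the other things alone and take the hand away at the end.

Things in the scene. Friction and masses are not known exactly. Their poses are not given: they have to be found in the camera images.
- board: Fixed plywood bending board, 220x220 mm, top 40 mm up, 4 mm steel strip on its front. Origin: centre of underside; x to its rear, y to its left, z up. Front edge (facing the robot) at x = -110 mm, rear at +110. A metal fence 10 mm wide, 12 mm above the top, runs front to back over the full depth; its right face, for the plate, is at y = +60 mm. Left of it: a narrow ledge.
- plate: Loose flat aluminium plate 130 (x) x 95 (y) x 6 mm, about 0.2 kg, lying on the board right of the fence, up to 9 degrees askew. Origin: centre of underside; x to its rear end (+65 mm), away from the robot; left long side at y = +47.5 mm. A dark scored line crosses its top at x = -25 mm, 40 mm from the front end, with two dark 10 mm holes in front of it. Ordinary friction.
- scored_line (a point): Middle of the plate's scored line, at the level of the plate's underside (6 mm below the top); plate x = -25 mm, y = 0. Axes are the plate's.
- fence_side (a point): Middle of the plate's left long side, at its underside; plate x = 0, y = +47.5 mm. Axes are the plate's.
- board_edge (a point): Point on the board's front top edge above which the middle of the scored line lies when the plate is in place: board x = -110 mm, y = +12.5 mm, z = +40 mm. Axes are the board's.
- terminal_strip: white eight-way terminal strip, 84x20x16 mm, lying on the board's narrow ledge on the far side of the fence from the plate; loose, leave it alone. Origin: near the middle of its underside.
- pliers: combination pliers, 173x60x16 mm, on the desk to the left of the board; loose, leave alone. Origin: near the middle of its underside.
- scissors: scissors, 199x87x9 mm, on the desk to the right of the board; loose, leave alone. Origin: near the middle of its underside.
- stapler: black desk stapler, 153x34x50 mm, on the desk to the right of the board; loose, leave alone. Origin: near the middle of its underside.
- spot_lamp: small spot lamp, 54x51x62 mm, standing on the desk behind the board; loose, leave alone. Origin: near the middle of its underside.
- carton: lamp carton, 45x110x40 mm, lying on the desk behind the board; loose, leave alone. Origin: near the middle of its underside.
- lampholder: round dark lampholder, 41 mm across and 40 mm high, on the desk near the front, to the left of the board; loose, leave alone. Origin: near the middle of its underside.

How it is judged:
By the outcome, as a careful person would: the job done as asked, in the order asked, and still so for the second after the job is handed in, with the robot touching nothing.
It also fails if it takes over 67 s, if anything falls off the work surface, if the arm or the gripper's body presses on something with over 40 N, if the wrist force passes 120 N, or if a joint passes its speed limit or range.

## Working session

There is one attempt and no reset: what is moved stays moved. The work goes in short steps, Python scripts to look and compute and a shell command to move; the robot and the scene stay as the last step left them, time stands still between calls to the robot, and variables do not carry over. Pictures are saved under pics/ and viewed, at most 10 in all, crops included, and the job is handed in when it is done.

```bash
mkdir -p pics; python3 - <<'E'
from workcell import status, vision, nets, ctrl
import cv2,numpy as np
s=status.read_state(); print(s['t'],s['position'],s['ee_rot'],s['width'],ctrl.nose_length)
for c in ['scene','side']:
    d=vision.camera(c); cv2.imwrite(f'pics/{c}0.png',d['image']); np.savez(f'pics/{c}0.npz',**d)
    print(c,np.round(d['intrinsics'],1).tolist(),np.round(d['cam_to_world'],3).tolist())
    for n in ['board','plate','scored_line','board_edge','fence_side']: print(n,[(np.round(r['position']),round(r['score'],2)) for r in nets.search_frame(c,n)][:2])
E
```

```text
0.0 [ 0.16762215 -0.60160369  0.25552428] [ 9.90784763e-01  1.35443412e-01 -1.70624904e-04 -7.78382695e-04] 0.9995338643588689 0.025
scene [[430.3, 0.0, 321.5], [0.0, 430.3, 198.3], [0.0, 0.0, 1.0]] [[-0.556, -0.544, 0.628, -0.085], [-0.831, 0.345, -0.436, 0.37], [0.02, -0.765, -0.644, 0.724], [0.0, 0.0, 0.0, 1.0]]
board [(array([342., 209.]), 0.57)]
plate [(array([365., 204.]), 0.92)]
scored_line [(array([364., 204.]), 0.58)]
board_edge [(array([340., 207.]), 0.85)]
fence_side [(array([364., 206.]), 0.59)]
side [[369.3, 0.0, 319.8], [0.0, 369.3, 197.0], [0.0, 0.0, 1.0]] [[0.999, 0.002, -0.054, 0.648], [0.051, -0.344, 0.938, -1.183], [-0.017, -0.939, -0.344, 0.481], [0.0, 0.0, 0.0, 1.0]]
board [(array([316., 227.]), 0.9)]
plate [(array([290., 217.]), 0.76)]
scored_line [(array([294., 217.]), 0.76)]
board_edge [(array([315., 229.]), 0.64)]
fence_side [(array([293., 214.]), 0.87)]
```

View pics/scene0.png

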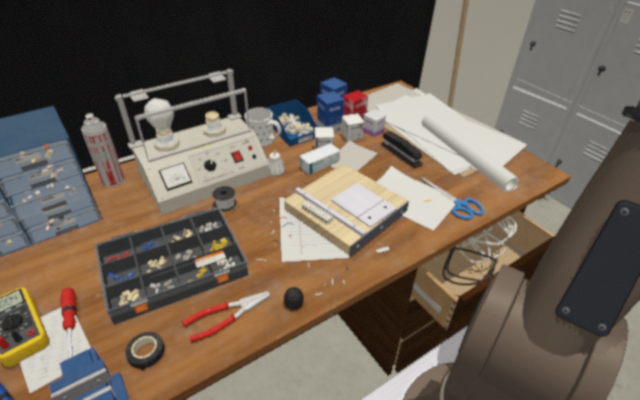

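View pics/side0.png

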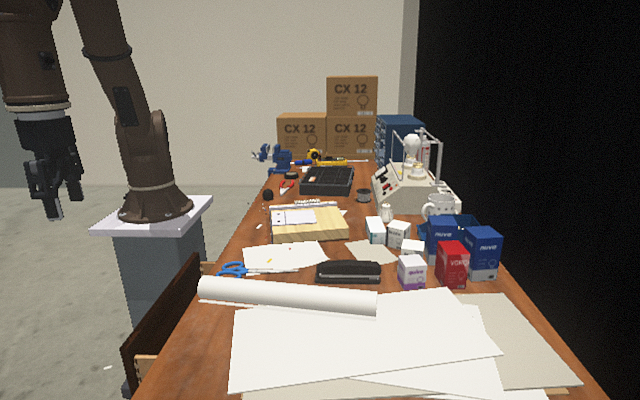

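The scene view shows the board around (347,207), with the plate at about (362,203) to the right of the fence and the terminal strip on the ledge at (317,212). Scissors are at (465,208) and the stapler at (402,148). I'll locate the board roughly, then take a wrist view from above it.

```bash
cat > h.py <<'E'
import numpy as np, cv2
from workcell import status, vision, nets
def unproj(d,px,z):
    K,T=np.array(d['intrinsics']),np.array(d['cam_to_world'])
    r=T[:3,:3]@np.linalg.solve(K,[px[0],px[1],1.]); o=T[:3,3]
    return o+r*(z-o[2])/r[2]
def proj(d,P):
    K,T=np.array(d['intrinsics']),np.array(d['cam_to_world'])
    p=K@(T[:3,:3].T@(np.asarray(P)-T[:3,3])); return p[:2]/p[2]
E
python3 - <<'E'
from h import *
d=dict(np.load('pics/scene0.npz'))
for n,p in dict(front_left=(349,249),front_right=(408,206),rear_left=(286,205),rear_right=(344,166),plate=(361,203)).items(): print(n,unproj(d,p,0.042).round(3))
d=vision.camera('wrist'); T=d['cam_to_world']; print(np.round(T,3).tolist(),d['intrinsics'][0]); s=status.read_state(); print(s['position'])
E
```

```text
front_left [ 0.407 -0.048  0.042]
front_right [ 0.444 -0.253  0.042]
rear_left [ 0.605 -0.006  0.042]
rear_right [ 0.66  -0.219  0.042]
plate [ 0.514 -0.163  0.042]
[[0.269, -0.921, -0.283, 0.238], [-0.963, -0.258, -0.077, -0.583], [-0.002, 0.293, -0.956, 0.375], [0.0, 0.0, 0.0, 1.0]] [313.37973346   0.         314.77891278]
[ 0.16777931 -0.60208796  0.25634818]
```

```bash
python3 -m inch '[[[28,40,10,0,0,0,0],[56,80,20,0,0,0,0],[84,120,30,0,0,0,0],[112,160,40,0,0,0,0],[140,200,50,0,0,0,0]]]'
python3 -m inch '[[[28,40,0,0,0,0,0],[56,80,0,0,0,0,0],[84,120,0,0,0,0,0],[112,160,0,0,0,0,0],[140,200,0,0,0,0,0]]]'
python3 -m inch '[[[14,20,0,0,0,0,0],[14,20,0,0,0,-4,0],[14,20,0,0,0,-4,0],[14,20,0,0,0,-4,0]]]'
python3 - <<'E'
from h import *
d=vision.camera('wrist'); cv2.imwrite('pics/w1.png',d['image']); np.savez('pics/w1.npz',**d)
s=status.read_state(); print(s['t'],s['position'],s['ee_rot'],s['width'])
E
```

```text
t: 1.15
position: [0.3086, -0.4004, 0.3069]
ee_rot: [0.991, 0.135, 0.0, 0.0]
force: [1.4, -0.5, -0.1]
width: 0.146
grip_force: 0.0
t: 1.65
position: [0.4486, -0.2004, 0.3067]
ee_rot: [0.991, 0.135, 0.0, 0.0]
force: [1.0, -1.3, -0.5]
width: -0.001
grip_force: 0.0
t: 2.05
position: [0.4615, -0.1826, 0.3063]
ee_rot: [0.995, 0.101, -0.0, 0.0]
force: [-0.1, -0.6, -0.0]
width: -0.001
grip_force: 0.0
2.1 [ 0.4613719  -0.18279568  0.30635188] [ 9.94890383e-01  1.00960823e-01 -8.07576194e-05  1.77379814e-04] 0.0018844348377736306
```

View pics/w1.png

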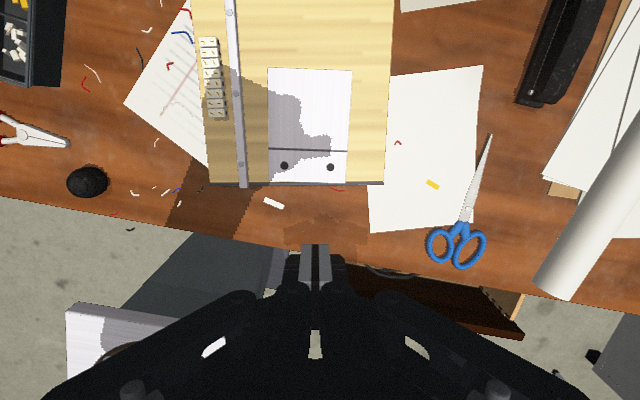

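The wrist view shows the board's front edge from (211,185) to (383,184) and the fence from (247,185) to (238,0). The plate corners are at (268,67), (352,71), (346,184) and (268,181), with the scored line near row 150.

```bash
python3 - <<'E'
from h import *
d=dict(np.load('pics/w1.npz'))
A=unproj(d,(209.5,184),.04);B=unproj(d,(383,182.5),.04);print(A,B,np.linalg.norm(A-B))
u=(A-B)/np.linalg.norm(A-B); ex=np.array([u[1],-u[0],0]); print('yaw',np.degrees(np.arctan2(ex[1],ex[0])))
C=(A+B)/2; O=C+.11*ex; print('board centre',O)
for n,p in dict(FL=(268,181),FR=(346.5,184),RL=(267.5,67),RR=(352,70.5),SL=(268,149),SR=(348,151.5)).items():
    w=unproj(d,p,.046)-O; print(n,round(1e3*w@ex,1),round(1e3*w@u,1))
g=cv2.resize(d['image'][30:200,190:400],None,fx=3.8,fy=3.5,interpolation=cv2.INTER_CUBIC); cv2.imwrite('pics/w1c.png',g[:595])
E
```

```text
[ 0.41344297 -0.05662017  0.04      ] [ 0.4596679  -0.27067925  0.04      ] 0.21899322886248904
yaw 12.185607162470209
board centre [ 0.54407702 -0.14043099  0.04      ]
FL -105.4 34.4
FR -110.1 -62.9
RL 25.2 28.1
RR 20.7 -66.4
SL -65.9 32.3
SR -69.8 -63.9
```

View pics/w1c.png

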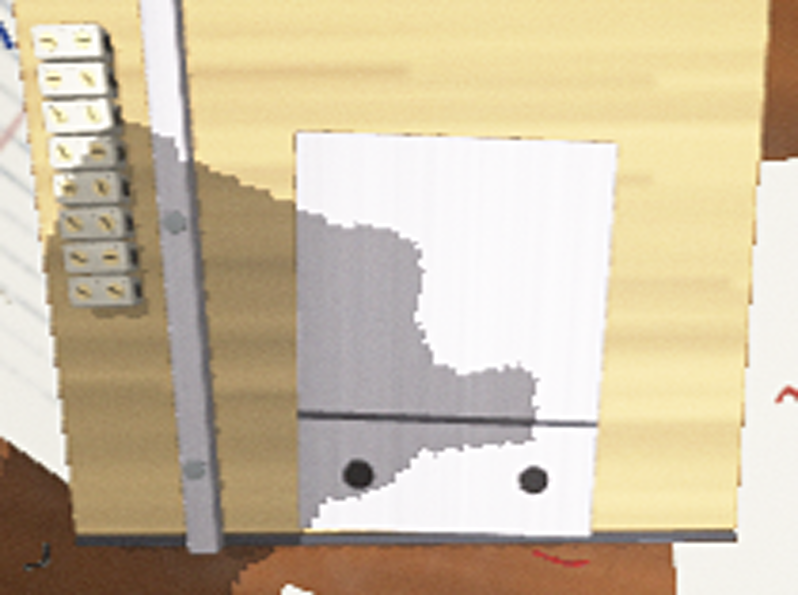

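Plate centre is at about (-42,-17) mm in board coordinates, yawed about -2.8°. It must go 29 mm left and about 43 mm towards the robot. I'll come down to its right and push left first.

```bash
python3 -m inch '[[[31,-32,-45,0,0,0.6,0],[63,-64,-90,0,0,0.6,0],[63,-64,-135,0,0,0.6,0],[63,-64,-180,0,0,0.6,0],[63,-64,-200,0,0,0.6,0]]]'
python3 -m inch '[[[0,0,-15,0,0,0,0],[0,0,-30,0,0,0,0],[0,0,-39,0,0,0,0],[0,0,-39,0,0,0,0]]]'
python3 - <<'E'
from h import *
d=vision.camera('wrist'); cv2.imwrite('pics/w2.png',cv2.resize(d['image'][60:330,150:500],None,fx=2.2,fy=2.2)); np.savez('pics/w2.npz',**d)
print(status.read_state()['position'],status.read_state()['force'])
E
```

```text
t: 2.6
position: [0.523, -0.2473, 0.1027]
ee_rot: [0.994, 0.105, -0.002, -0.001]
force: [-0.7, -0.2, 0.0]
width: 0.001
grip_force: 0.0
t: 3.0
position: [0.5242, -0.2467, 0.0666]
ee_rot: [0.994, 0.106, -0.001, -0.0]
force: [0.7, -0.4, -0.0]
width: 0.002
grip_force: 0.0
[ 0.52459212 -0.24658511  0.06736494] [-0.30008338 -0.72432851  0.73616375]
```

View pics/w2.png

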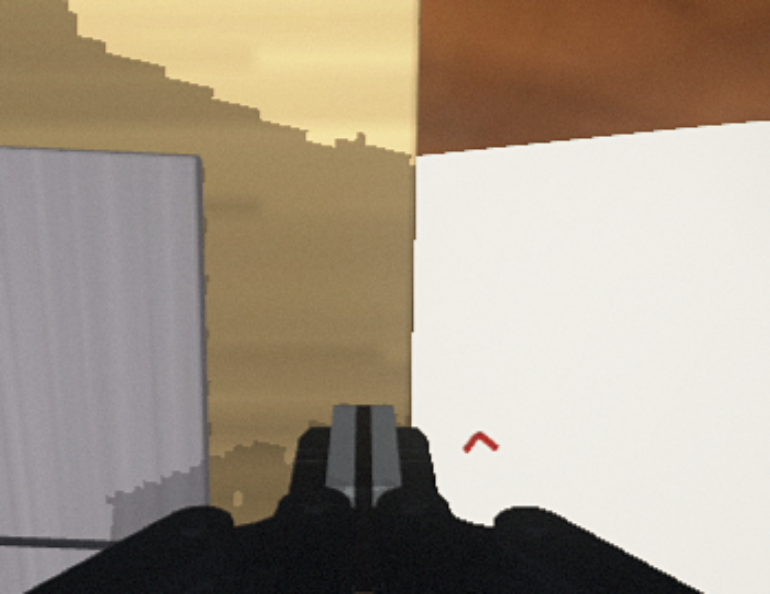

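The fingers hang just over the board to the right of the plate, left edge at about (300,440) and plate side at about column 205, so the gap is about 20 mm. I'll push left.

```bash
python3 -m inch '[[[-2,8,0,0,0,0,0],[-3,15,0,0,0,0,0],[-4,19,0,0,0,0,0],[-5,22,0,0,0,0,0],[-5.5,25,0,0,0,0,0]]]'
python3 -m inch '[[[-0.6,3,0,0,0,0,0],[-1.3,6,0,0,0,0,0],[-1.9,9,0,0,0,0,0],[-2.5,12,0,0,0,0,0],[-3.2,15,0,0,0,0,0]]]'
python3 -m inch '[[[-0.4,2,0,0,0,0,0],[-0.8,4,0,0,0,0,0],[-1,5,0,0,0,0,0],[-1,5,0,0,0,0,0]]]'
python3 - <<'E'
from h import *
d=vision.camera('wrist'); cv2.imwrite('pics/w3.png',cv2.resize(d['image'][60:330,100:450],None,fx=2.2,fy=2.2)); np.savez('pics/w3.npz',**d)
print(status.read_state()['position'],status.read_state()['force'])
E
```

```text
t: 3.55
position: [0.5193, -0.2207, 0.0676]
ee_rot: [0.994, 0.106, 0.0, 0.0]
force: [0.3, -0.8, -0.4]
width: -0.006
grip_force: 0.0
t: 4.05
position: [0.5162, -0.206, 0.0674]
ee_rot: [0.994, 0.106, 0.0, 0.0]
force: [1.2, -1.2, -0.2]
width: -0.003
grip_force: 0.7
t: 4.45
position: [0.515, -0.2008, 0.0673]
ee_rot: [0.994, 0.106, -0.0, -0.0]
force: [1.3, 0.5, 0.7]
width: -0.003
grip_force: 0.2
[ 0.51494988 -0.2008234   0.06724304] [ 0.40957327 -1.49660756  1.43873422]
```

View pics/w3.png

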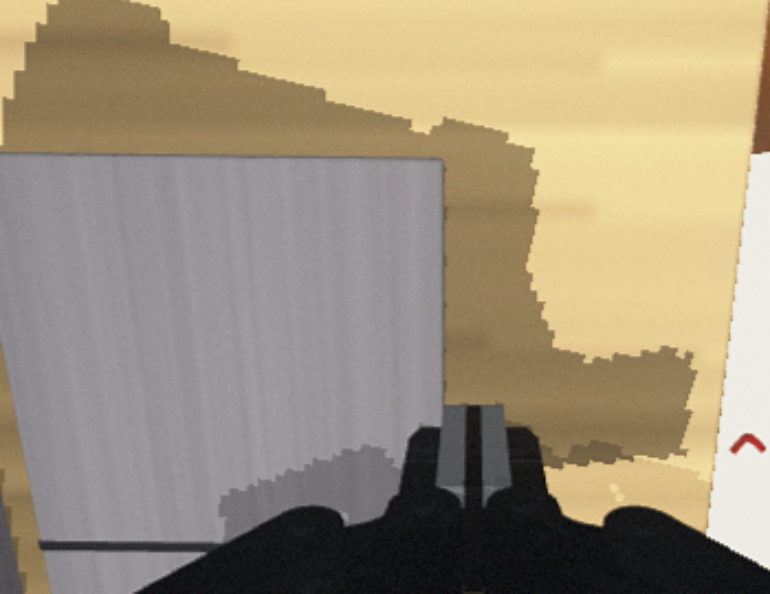

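The pad tips at (442,450) touch the plate's right side and it has moved about 18 mm. About 11 mm remain to the fence, so I'll continue left.

```bash
python3 -m inch '[[[-0.6,3,0,0,0,0,0],[-1.3,6,0,0,0,0,0],[-1.7,8,0,0,0,0,0],[-2,9.5,0,0,0,0,0],[-2,9.5,0,0,0,0,0]]]'
python3 -m inch '[[[-0.2,1,0,0,0,0,0],[-0.4,2,0,0,0,0,0],[-0.4,2,0,0,0,0,0]]]'
python3 -m inch '[[[-0.2,1,0,0,0,0,0],[-0.4,2,0,0,0,0,0],[-0.4,2,0,0,0,0,0]]]'
```

```text
t: 5.0
position: [0.5129, -0.1911, 0.0673]
ee_rot: [0.994, 0.106, -0.0, -0.0]
force: [0.0, -0.6, 0.1]
width: -0.0
grip_force: 0.0
t: 5.3
position: [0.5126, -0.1903, 0.0674]
ee_rot: [0.994, 0.106, 0.0, 0.0]
force: [0.5, -4.0, -2.1]
width: -0.001
grip_force: 2.1
t: 5.6
position: [0.5126, -0.1901, 0.0676]
ee_rot: [0.994, 0.105, 0.0, 0.001]
force: [0.2, -9.6, -0.3]
width: 0.002
grip_force: 4.9
```

It stopped at the fence, with force rising to 9.6 N. Next I'll back off, lift, and go behind the rear end.

```bash
python3 -m inch '[[[2,-8,0,0,0,0,0],[2,-8,0,0,0,0,0],[2,-8,30,0,0,0,0],[2,-8,50,0,0,0,0],[30,20,50,0,0,0,0]]]'
python3 -m inch '[[[23,25,0,0,0,0,0],[46,50,0,0,0,0,0],[46,50,-20,0,0,0,0],[46,50,-40,0,0,0,0],[46,50,-50,0,0,0,0]]]'
python3 - <<'E'
from h import *
d=vision.camera('wrist'); cv2.imwrite('pics/w4.png',d['image']); np.savez('pics/w4.npz',**d)
d=vision.camera('scene'); cv2.imwrite('pics/s4.png',cv2.resize(d['image'][140:270,260:440],None,fx=4.4,fy=4.4,interpolation=cv2.INTER_CUBIC)); np.savez('pics/s4.npz',**d)
s=status.read_state(); O=np.array([.544,-.1404]);e=np.array([.9775,.2111]);w=s['position'][:2]-O;print(s['position'],w@e,w@[-e[1],e[0]],s['force'])
E
```

```text
t: 6.1
position: [0.5407, -0.172, 0.1197]
ee_rot: [0.995, 0.102, 0.0, 0.002]
force: [1.2, -1.4, -0.5]
width: 0.005
grip_force: 0.0
t: 6.6
position: [0.5873, -0.1164, 0.0656]
ee_rot: [0.994, 0.107, -0.001, -0.001]
force: [-0.0, -0.5, 0.6]
width: -0.001
grip_force: 0.0
[ 0.58764835 -0.11685072  0.06637304] 0.04763752046441332 0.01380525635869676 [-0.64123724  0.00519073  0.17131873]
```

View pics/s4.png

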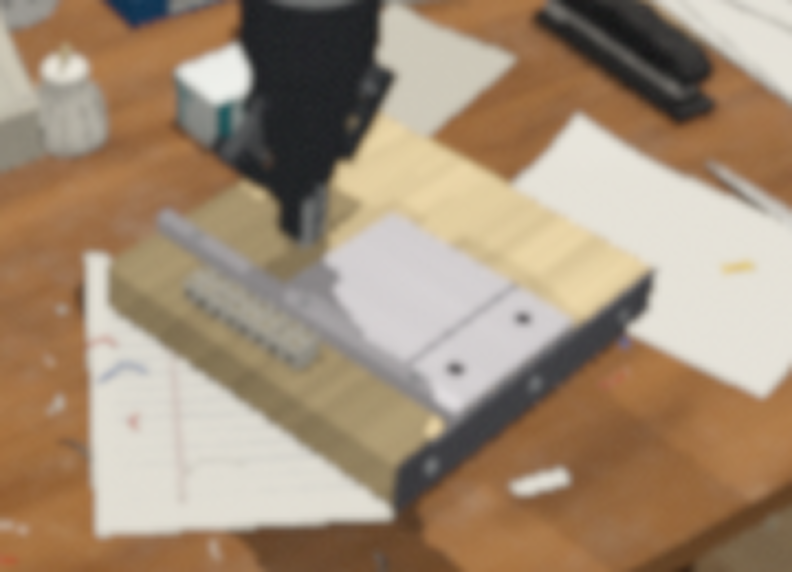

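The plate sits along the fence, its rear edge just in front of the fingers, which are at about (310,240) in the crop. I'll pull forward about 46 mm and stop short to check.

```bash
python3 -m inch '[[[-7,-1.5,0,0,0,0,0],[-11,-2.4,0,0,0,0,0],[-14,-3,0,0,0,0,0],[-17,-3.7,0,0,0,0,0],[-20,-4.3,0,0,0,0,0]]]'
python3 -m inch '[[[-3,-0.6,0,0,0,0,0],[-6,-1.3,0,0,0,0,0],[-9,-1.9,0,0,0,0,0],[-12,-2.6,0,0,0,0,0],[-15,-3.2,0,0,0,0,0]]]'
python3 -m inch '[[[-3,-0.6,0,0,0,0,0],[-6,-1.3,0,0,0,0,0],[-8,-1.7,0,0,0,0,0],[-10,-2.2,0,0,0,0,0],[-10,-2.2,0,0,0,0,0]]]'
python3 -m inch '[[[2,0.4,0,0,0,0,0],[6,1.3,0,0,0,0,0],[6,1.3,50,0,0,0,0],[-30,-6,100,0,0,0,0],[-70,-15,110,0,0,0,0]]]'
python3 -m inch '[[[-35,-7,20,0,0,0,0],[-70,-15,40,0,0,0,0],[-70,-15,40,0,0,0,0]]]'
python3 - <<'E'
from h import *
d=vision.camera('wrist'); cv2.imwrite('pics/w5.png',d['image']); np.savez('pics/w5.npz',**d)
s=status.read_state(); print(s['position'],s['force'])
E
```

```text
t: 7.2
position: [0.5684, -0.122, 0.0676]
ee_rot: [0.994, 0.106, 0.0, 0.0]
force: [1.2, -0.2, 0.3]
width: 0.006
grip_force: 0.7
t: 7.7
position: [0.5533, -0.1252, 0.0675]
ee_rot: [0.994, 0.106, 0.0, 0.0]
force: [2.3, -1.1, 2.5]
width: -0.002
grip_force: 1.2
t: 8.2
position: [0.5427, -0.1273, 0.0672]
ee_rot: [0.994, 0.106, -0.0, -0.0]
force: [0.9, -1.1, 0.3]
width: -0.0
grip_force: 0.3
t: 8.7
position: [0.4781, -0.141, 0.1796]
ee_rot: [0.994, 0.107, 0.003, 0.0]
force: [-0.2, -0.9, 0.4]
width: -0.001
grip_force: 0.0
t: 9.0
position: [0.4018, -0.1582, 0.2185]
ee_rot: [0.995, 0.104, -0.0, 0.001]
force: [0.1, -0.1, -0.5]
width: -0.003
grip_force: 0.0
[ 0.4039387  -0.15762481  0.21775922] [ 0.68804931 -0.03575781 -0.70526277]
```

View pics/w5.png

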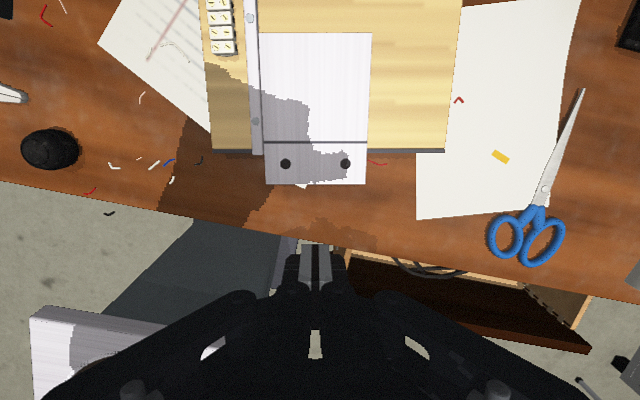

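The plate overhangs and its line is at about row 142, just behind the board's front strip (rows 149–153). Now to measure at subpixel level.

```bash
cat > m.py <<'E'
from h import *
from scipy.ndimage import gaussian_filter1d as gf
def vedge(g,c,r0,r1,kind):  # subpixel row of feature in column band c-2..c+2
    p=gf(g[r0:r1,c-2:c+3].mean(1),0.7); 
    if kind=='line':
        w=np.clip(np.median(p)-p,0,None); i=w.argmax(); s=slice(max(i-2,0),i+3); return r0+(w[s]@np.arange(len(w))[s])/w[s].sum()
    q=np.gradient(p)*(1 if kind=='up' else -1); i=int(np.clip(q.argmax(),1,len(q)-2)); a,b,cc=q[i-1:i+2]; return r0+i+.5*(a-cc)/(a-2*b+cc)
def band(d,cols,r0,r1,kind,z,g):
    return np.array([unproj(d,(c,vedge(g,c,r0,r1,kind)),z) for c in cols])
def fit(P):
    m=np.median(P[:,:2],0); vx,vy,x,y=cv2.fitLine(P[:,:2].astype(np.float32),cv2.DIST_HUBER,0,.0005,.0001).ravel(); v=np.array([vx,vy]); v*=np.sign(v[1]); return np.array([x,y]),v
E
python3 - <<'E'
from m import *
d=dict(np.load('pics/w5.npz')); g=cv2.cvtColor(d['image'],cv2.COLOR_BGR2GRAY).astype(float)
for c in (225,235,380,400,430): print(c,g[144:158,c].astype(int))
for c in (275,320,360): print('line',c,g[136:150,c].astype(int))
for r in (50,80,110,135): print('gap',r,g[r,244:275].astype(int))
E
```

```text
225 [145 144 146 140 122  65  54  56  60  45  53  53  61  64]
235 [143 145 147 141 123  67  60  61  56  46  50  51  47  56]
380 [223 222 227 211 126 102 106 110 113 105 103 105 102 101]
400 [220 222 226 209 116 100 105 106 104 104 104 100  99 101]
430 [217 220 225 208 109 101 108 102  90 243 241 237 239 238]
line 275 [157 161 158 160 139  75  60 102 159 157 160 157 159 159]
line 320 [246 246 246 249 239 136 105 189 249 247 244 245 245 247]
line 360 [248 248 248 250 241 146 110 194 251 249 248 248 248 248]
gap 50 [213 185 203 238 241 241 240 242 244 245 243 246 237 197 121 217 241 241
 237 237 240 240 239 238 239 240 240 242 241 242 244]
gap 80 [220 221 219 196 212 239 241 241 242 244 244 244 243 245 237 145 113 239
 242 237 238 240 240 239 239 239 241 242 243 242 243]
gap 110 [138 135 137 137 134 128 148 156 156 156 156 154 159 156 155 152 128  98
 137 157 152 157 158 156 158 159 163 159 165 163 163]
gap 135 [150 147 145 147 152 149 149 150 147 154 153 148 153 155 153 154 152 139
 100 117 148 154 155 157 158 156 162 156 163 162 163]
```

```bash
cat > fin.py <<'E'
from m import *
def run(d,inner,outer,line,re,ro,rl):
    g=cv2.cvtColor(d['image'],cv2.COLOR_BGR2GRAY).astype(float)
    I=band(d,inner,*re,'down',.04,g); U=band(d,outer,*ro,'up',.04,g); L=band(d,line,*rl,'line',.046,g)
    pi,vi=fit(I); pl,vl=fit(L); n=np.array([vi[1],-vi[0]])
    print('edge yaw',np.degrees(np.arctan2(-vi[0],vi[1])),'line rel yaw',np.degrees(np.arctan2(-vl[0],vl[1])-np.arctan2(-vi[0],vi[1])))
    print('strip width mm',(-1e3*((U[:,:2]-pi)@n)).round(2))
    print('line ahead(+x) of inner edge mm',(1e3*((L[:,:2]-pi)@n)).round(2))
E
python3 - <<'E'
from fin import *
d=dict(np.load('pics/w5.npz'))
run(d,list(range(218,245,4))+list(range(376,440,6)),range(422,441,4),range(272,362,10),(143,152),(149,157),(136,148))
E
```

```text
edge yaw 12.274237 line rel yaw -0.2431607
strip width mm [4.81 4.84 4.86 4.88 4.91]
line ahead(+x) of inner edge mm [6.52 6.47 6.41 6.38 6.2  6.31 6.28 6.23 6.2 ]
```

About 10–11 mm remain. I'll push roughly 9.5 mm more, then look from nearer.

```bash
python3 -m inch '[[[40,8,0,0,0,0,0],[80,16,0,0,0,0,0],[120,25,-40,0,0,0,0],[147,32,-80,0,0,0,0],[147,32,-100,0,0,0,0]]]'
python3 -m inch '[[[0,0,-20,0,0,0,0],[0,0,-40,0,0,0,0],[0,0,-50,0,0,0,0],[0,0,-50,0,0,0,0]]]'
```

```text
t: 9.55
position: [0.5553, -0.1219, 0.1129]
ee_rot: [0.994, 0.108, -0.0, -0.001]
force: [-0.8, 0.4, -0.2]
width: -0.0
grip_force: 0.0
t: 9.95
position: [0.5523, -0.1239, 0.0659]
ee_rot: [0.994, 0.106, -0.001, -0.0]
force: [0.1, 0.0, -0.7]
width: 0.002
grip_force: 0.0
```

```bash
python3 -m inch '[[[-5,-1.1,0,0,0,0,0],[-8,-1.7,0,0,0,0,0],[-11,-2.4,0,0,0,0,0],[-13,-2.8,0,0,0,0,0],[-13,-2.8,0,0,0,0,0]]]'
python3 -m inch '[[[-1.5,-0.3,0,0,0,0,0],[-3,-0.6,0,0,0,0,0],[-4.5,-1,0,0,0,0,0],[-4.5,-1,0,0,0,0,0]]]'
python3 -m inch '[[[3,0.6,0,0,0,0,0],[5,1,0,0,0,0,0],[5,1,30,0,0,0,0],[-30,-6,60,0,0,0,0],[-80,-17,60,0,0,0,0]]]'
python3 -m inch '[[[-25,-5,0,0,0,0,0],[-30,-6,0,0,0,0,0],[-30,-6,0,0,0,0,0]]]'
python3 - <<'E'
from h import *
d=vision.camera('wrist'); cv2.imwrite('pics/w6.png',d['image']); np.savez('pics/w6.npz',**d)
s=status.read_state(); print(s['position'],s['force'])
E
```

```text
t: 10.45
position: [0.5388, -0.1278, 0.0667]
ee_rot: [0.994, 0.106, 0.0, 0.0]
force: [0.2, -0.3, 0.6]
width: -0.002
grip_force: 0.0
t: 10.85
position: [0.5345, -0.1287, 0.0666]
ee_rot: [0.994, 0.106, 0.0, 0.0]
force: [0.9, -0.6, 0.7]
width: -0.001
grip_force: 0.2
t: 11.35
position: [0.4594, -0.145, 0.1296]
ee_rot: [0.994, 0.107, 0.004, 0.001]
force: [-0.3, -2.2, -0.1]
width: 0.0
grip_force: 0.0
t: 11.65
position: [0.4255, -0.1517, 0.1268]
ee_rot: [0.994, 0.106, 0.0, 0.0]
force: [0.5, -0.3, 0.6]
width: 0.0
grip_force: 0.0
[ 0.42668405 -0.15140913  0.12682818] [-0.14160961 -1.03483064  0.44637986]
```

View pics/w6.png

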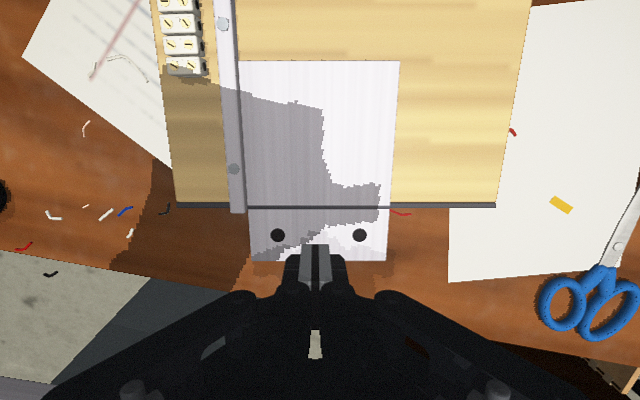

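The scored line at about row 207 now nearly coincides with the strip band (rows 203–208), and the plate appears flush with the fence. I'll measure the rest.

```bash
python3 - <<'E'
from fin import *
d=dict(np.load('pics/w6.npz')); g=cv2.cvtColor(d['image'],cv2.COLOR_BGR2GRAY).astype(float)
for c in (200,420,480): print(c,g[198:214,c].astype(int))
for c in (260,320,380): print('line',c,g[198:214,c].astype(int))
run(d,list(range(182,224,6))+list(range(400,490,8)),range(456,490,6),range(260,386,12),(198,206),(204,212),(202,212))
for r in (80,110,140,170,195): print('gap',r,g[r,222:262].astype(int))
E
```

```text
200 [147 151 143 131  61  56  54  58  54  52  58  63  61  60  64  60]
420 [219 220 221 201  89  86 104 104 103 100 111 108 113 108 112 112]
480 [219 223 219 201  88  89 105 106 104  90 242 241 236 238 239 237]
line 260 [156 156 157 156 155 158 157 110  62  53  51 125 157 156 154 154]
line 320 [160 164 159 157 161 159 161 119  72  64  58 127 163 158 158 154]
line 380 [241 239 239 246 246 245 249 208 125 103 102 248 248 245 245 245]
edge yaw 12.202471 line rel yaw -0.052180935
strip width mm [4.53 4.53 4.54 4.53 4.53 4.54]
line ahead(+x) of inner edge mm [-2.06 -2.08 -2.09 -2.08 -2.11 -2.11 -2.12 -2.13 -2.12 -2.13 -2.05]
gap 80 [238 238 239 238 239 240 240 241 239 240 240 239 233 206 141 109 100 210
 240 239 237 236 237 238 238 238 237 237 237 237 239 239 241 241 241 241
 240 241 242 242]
gap 110 [137 151 156 154 157 154 155 153 156 155 156 156 154 156 146 131 100  95
  98 137 156 153 149 150 154 156 159 159 155 156 161 156 156 156 162 161
 162 159 161 163]
gap 140 [133 131 149 149 151 154 152 154 156 153 150 153 154 152 153 153 146 139
 110  92  88 134 155 153 150 150 154 153 155 154 153 152 155 157 155 156
 161 157 160 158]
gap 170 [143 148 146 147 129 131 135 123 124 118 120 123 120 117 126 122 119 145
 148 141 105  90  86 134 153 152 152 150 150 149 154 154 155 155 156 157
 155 160 158 154]
gap 195 [141 144 141 138 139 144 133 138 142 153 149 148 145 149 148 150 151 149
 149 150 143 129 101  87  88 134 151 147 148 149 150 153 155 152 154 154
 158 157 159 160]
```

The line is parallel to the edge within 0.05° and about 2.2 mm short of it. One final small push, then a light seating press against the fence.

```bash
python3 -m inch '[[[40,8,0,0,0,0,0],[80,16,0,0,0,0,0],[118,25,0,0,0,0,0],[118,25,0,0,0,0,0],[118,25,-30,0,0,0,0]]]'
python3 -m inch '[[[0,0,-15,0,0,0,0],[0,0,-30,0,0,0,0],[0,0,-30,0,0,0,0],[-4,-1,-30,0,0,0,0],[-7,-1.7,-30,0,0,0,0]]]'
python3 -m inch '[[[-1,-0.3,0,0,0,0,0],[-2,-0.5,0,0,0,0,0],[-3.1,-0.7,0,0,0,0,0],[-3.1,-0.7,0,0,0,0,0],[-3.1,-0.7,0,0,0,0,0]]]'
```

```text
t: 12.2
position: [0.5489, -0.1252, 0.0987]
ee_rot: [0.994, 0.107, 0.004, 0.001]
force: [0.1, -0.7, -0.5]
width: -0.002
grip_force: 0.0
t: 12.7
position: [0.537, -0.1278, 0.0662]
ee_rot: [0.994, 0.106, -0.0, -0.0]
force: [0.4, 0.6, -0.9]
width: -0.001
grip_force: 0.0
t: 13.2
position: [0.5337, -0.1288, 0.0666]
ee_rot: [0.994, 0.106, 0.0, 0.0]
force: [0.5, 0.3, 0.6]
width: -0.003
grip_force: 0.1
```

```bash
python3 -m inch '[[[-0.7,-0.2,0,0,0,0,0],[-1.3,-0.3,0,0,0,0,0],[-1.3,-0.3,0,0,0,0,0],[-1.3,-0.3,0,0,0,0,0]]]'
python3 -m inch '[[[2,0.4,0,0,0,0,0],[5,1,0,0,0,0,0],[5,1,40,0,0,0,0],[-15,-30,50,0,0,0,0],[-40,-60,50,0,0,0,0]]]'
python3 -m inch '[[[-20,-25,0,0,0,0,0],[-20,-25,0,0,0,0,0],[-20,-25,-30,0,0,0,0],[-20,-25,-50,0,0,0,0],[-20,-25,-50,0,0,0,0]]]'
```

```text
t: 13.6
position: [0.5324, -0.1291, 0.0666]
ee_rot: [0.994, 0.106, 0.0, 0.0]
force: [0.8, 0.0, -0.1]
width: 0.001
grip_force: 0.4
t: 14.1
position: [0.4944, -0.1892, 0.1185]
ee_rot: [0.994, 0.107, 0.002, 0.001]
force: [-0.6, -0.6, 0.0]
width: 0.003
grip_force: 0.0
t: 14.6
position: [0.4733, -0.214, 0.066]
ee_rot: [0.994, 0.106, 0.0, 0.0]
force: [0.0, 1.1, 0.6]
width: -0.004
grip_force: 0.0
```

```bash
python3 -m inch '[[[-1.7,8,0,0,0,0,0],[-2.7,12.5,0,0,0,0,0],[-2.9,13.5,0,0,0,0,0],[-3.1,14.5,0,0,0,0,0],[-3.1,14.5,0,0,0,0,0]]]'
python3 -m inch '[[[-0.2,1,0,0,0,0,0],[-0.4,2,0,0,0,0,0],[-0.4,2,0,0,0,0,0]]]'
```

```text
t: 15.1
position: [0.4695, -0.1997, 0.0667]
ee_rot: [0.994, 0.106, 0.0, 0.0]
force: [1.0, -1.4, -0.4]
width: -0.003
grip_force: 0.6
t: 15.4
position: [0.4694, -0.1995, 0.0669]
ee_rot: [0.994, 0.105, 0.001, 0.001]
force: [1.3, -7.0, -1.0]
width: 0.003
grip_force: 3.8
```

```bash
python3 -m inch '[[[1,-4,0,0,0,0,0],[2,-10,0,0,0,0,0],[2,-10,40,0,0,0,0],[-20,20,60,0,0,0,0],[-43,46,60,0,0,0,0]]]'
python3 -m inch '[[[0,0,0,0,0,0,0],[0,0,0,0,0,0,0]]]'
python3 - <<'E'
from fin import *
d=vision.camera('wrist'); np.savez('pics/w7.npz',**d)
g=cv2.cvtColor(d['image'],cv2.COLOR_BGR2GRAY).astype(float)
cv2.imwrite('pics/w7.png',cv2.resize(d['image'][40:280,160:510],None,fx=2.2,fy=2.2,interpolation=cv2.INTER_CUBIC))
print(status.read_state()['position'])
for c in (200,480): print(c,g[196:216,c].astype(int))
for c in (260,320,380): print('line',c,g[196:216,c].astype(int))
run(d,list(range(182,224,6))+list(range(400,490,8)),range(456,490,6),range(260,386,12),(197,206),(204,213),(204,216))
for r in (80,140,195): print('gap',r,g[r,222:262].astype(int))
E
```

```text
t: 15.9
position: [0.4273, -0.1513, 0.1288]
ee_rot: [0.994, 0.106, 0.002, 0.001]
force: [0.4, 1.2, 0.6]
width: -0.001
grip_force: 0.0
t: 16.1
position: [0.4256, -0.1514, 0.1268]
ee_rot: [0.994, 0.107, 0.0, 0.0]
force: [-0.7, -0.2, 0.4]
width: 0.0
grip_force: 0.0
[ 0.42615405 -0.15193481  0.12665714]
200 [142 148 143 145 143 123  55  55  58  61  52  48  61  66  62  60  63  63
  65  63]
480 [218 216 220 220 222 210 155  78  93 105 106 103  92 242 240 237 237 237
 238 237]
line 260 [161 160 154 154 153 158 155 155 159 154 155 160 110  67  53  52 121 160
 157 153]
line 320 [158 159 162 158 160 165 159 160 162 161 164 160 143  74  65  61 104 158
 159 159]
line 380 [246 246 248 174 235 238 239 246 247 246 245 247 252 146 104  98 166 238
 248 245]
edge yaw 12.185095 line rel yaw -0.032899313
strip width mm [4.86 4.85 4.83 4.81 4.81 4.8 ]
line ahead(+x) of inner edge mm [-4.11 -4.19 -4.18 -4.16 -4.15 -4.22 -4.19 -4.16 -4.15 -4.23 -4.46]
gap 80 [235 238 239 239 239 240 239 240 240 240 240 238 238 231 207 131 101 113
 222 239 236 238 236 236 238 238 238 236 237 237 237 240 240 241 240 241
 241 241 241 242]
gap 140 [133 134 135 138 147 151 152 153 155 155 154 155 154 156 155 150 154 144
 135  99  91 109 149 150 150 151 148 155 155 160 158 153 150 153 156 159
 158 156 159 159]
gap 195 [137 147 140 142 142 137 140 132 139 148 146 150 148 149 149 155 148 151
 149 150 142 145 116  94  81 129 152 147 153 152 150 151 151 154 151 153
 157 156 157 157]
```

View pics/w7.png

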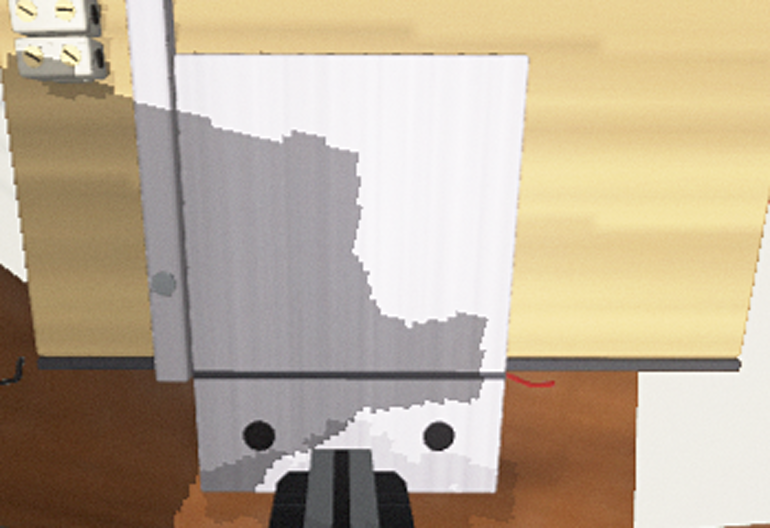

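The line is within about 0.5 mm of the strip's outer edge (it looks slightly in front only because the plate top is 6 mm higher). It is square to 0.03° and flush with the fence. I'll withdraw the hand and hand in.

```bash
python3 -m inch '[[[0,0,40,0,0,0,0],[0,0,80,0,0,0,0],[0,0,120,0,0,0,0],[0,-30,150,0,0,0,0],[0,-60,170,0,0,0,0]]]'
python3 -m inch '[[[0,-40,0,0,0,0,0],[0,-80,0,0,0,0,0],[0,-80,0,0,0,0,0],[0,-80,0,0,0,0,0]]]'
python3 - <<'E'
from workcell import order
print(order.job_done())
E
```

```text
t: 16.65
position: [0.4271, -0.2129, 0.2992]
ee_rot: [0.994, 0.107, 0.002, 0.001]
force: [0.3, -0.3, -1.2]
width: 0.001
grip_force: 0.0
t: 17.05
position: [0.4257, -0.2931, 0.2959]
ee_rot: [0.995, 0.104, -0.0, -0.0]
force: [0.0, -0.4, 0.6]
width: -0.0
grip_force: 0.0
the job is handed in; nothing more can be done
None
```

The plate lies flush and square against the fence, with its scored line within about 0.6 mm of the board's front edge by the last camera measurement; the hand is clear and the job was handed in at about 17 s.

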